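# Clear the pry stick and close the board holder

### The arm

A 6-joint arm with a two-finger parallel gripper is mounted at the origin on the work surface. World frame = base frame: x ahead of the robot, y to its left, z up, the work surface at z = 0. Lengths are in m, angles in rad, forces in N, time in s.
With the tool pointing down it reaches from about 0.3 to 0.75 m from the base axis. Payload 8.5 kg.
Tool frame: the origin (TCP) lies at the very end of the fingers, on their centre line; the grasp point (between the pads) lies arm.hold_point_z behind it (arm.hold_point_z is the distance from the TCP to the grasp point, in m); z points along the fingers, y is the line along which they close (so a half turn about z gives the same grasp; the last joint's range is limited). The gripper opens to 85 mm and grips with 20 to 120 N. Pads are 22 mm wide; open, the fingers measure 114 mm over their backs; the gripper's body (76 mm by 85 mm) begins 54 mm behind the grasp point. The pads swing forward as they close: fully open they stand 13 mm farther back than shut.
Start: joints at [1.029, 0.381, 1.297, -0, 1.464, -0.215], TCP at [0.177, 0.521, 0.231] pointing down, gripper open.
Joint ranges: [-3.11, 3.11], [-0.89, 2.33], [0.22, 2.48], [-1.42, 4.56], [0.17, 2.85], [-2.88, 2.88]. Speed limits (rad/s): [2.39, 2.39, 3.14, 3.14, 3.14, 3.14].

### API

Orientations are given as a unit quaternion [w, x, y, z].
In Python, from workcell import arm gives the robot as it stands.
- The arm moves only by the tool jog_arm, never from a script. Its argument "deltas" is a list of rows, each a list of 5 numbers: the shift along the tool's x, y, z in mm, then the turn about the tool's z in rad, then the finger opening in mm, from 0 to 85.4. A call has 1 to 5 rows; each row shifts and turns the commanded pose from where the row before left it, along the tool's axes as they then stand; what a row does not reach is not made up. A row lasts 1/10 s, in which the tool goes at most 50 mm and 8.59 degrees, less where a joint would pass 70% of its speed; a pose out of reach is approached as far as the arm can. A call with a gripper value outside its range is refused whole. The fingers move at their own pace and stop on an object; "grip_force" is the grip in N (left out, the last holds). Time passes only in rows, so rows that do not move let the fingers close. It gives the time, the measured TCP pose, the force, the opening and the grip force at its end, in the units of the state.
- arm.observe(): the state, without advancing time (a new reading comes with each control period).
- arm.read_camera(name): name is "side" or "top" or "wrist"; returns (picture, depth): 400x640x3 uint8, red, green, blue; 400x640 float32, m along the optical axis (not along the pixel's ray), 0 where there is no reading.
- arm.calibration(name): a dict with "K" (3x3 intrinsics, pixels), "cam_to_world" (4x4, takes a point from camera to world coordinates); the wrist camera has in their place "mount" (4x4, takes a point from camera to tool coordinates, whose origin is the TCP and whose axes are the flange's). Camera axes: x right, y down, z forward; pixel columns grow to the right and rows downward; lengths in m; the calibration is good to about 2 mm. The wrist camera is an equidistant fisheye: a pixel r from the principal point sees the ray r / f radians off the axis. A picture is of the moment at which its call begins: read the wrist's pose just before it. calibration takes no time and is no camera call.
- arm.job_done(): hands the job in; it is judged then, once.
The state is a dict: "clock": time; "qpos": joint angles; "qvel": joint speeds; "joint_efforts": joint torques, N m; "position": TCP position; "tcp_rot": TCP orientation; "contact_force": force on the tool from outside, world axes, zero at the start; "ft_torque": the same for the moment, N m; "opening": finger opening in m; "gripper_force": force on a finger pad.
Only numpy, scipy, OpenCV 4.12 (cv2) and the standard library are available. Lean on these libraries where they do the work, as an engineer would, in place of code of your own. Each camera call takes 0.05 s, during which the arm holds its last target. There are 200 camera calls.

### The job

The black pry stick has been left standing in the board holder on this electronics bench. Lower it, foot first, into the deep mug so that its foot rests on the bottom and it leans against the side of the rim opposite the mug's handle, then lower the cover plate by its bridge handle onto the holder so that both dowel pins come through its two holes and it lies flat and fully home. Do not drop either thing, and leave the mug and everything else on the bench standing where it is.

Things in the scene. Friction and masses are not known exactly. Their poses are not given: they have to be found in the camera images.
- holder: board holder, fixed: aluminium block 90 (x) x 130 (y) x 30 mm high with a green circuit board on top; origin at the centre of its underside, on the bench, z up. A strip 22 mm wide along each y end rises to 34 mm; the cover rests on these. From them stand two steel dowel pins at y = -50 and +50 mm, x = 0: 8 mm in diameter, tops 50 mm above the bench, the last 6 mm tapering to 3 mm
- socket (a point): mouth of the round vertical socket in the middle of the holder, 30 mm above the bench: 14 mm wide, 20 mm deep. The pry stick stands loosely in it at the start
- stick_mid (a point): half-way point of the black nylon pry stick, a straight round rod 10 mm in diameter, 200 mm long, about 22 g, evenly weighted; z runs along it from foot to top. The foot is slightly tapered; the top 28 mm are a flat blade 10 x 5 mm. It starts upright, foot down
- stick_foot (a point): the end of the stick that is down at the start (100 mm from the half-way point)
- stick_top (a point): the flat-bladed other end of the stick
- mug: deep white mug, the only vessel with a handle: outer diameter 80 mm, 110 mm high, wall 4 mm, bottom about 5 mm thick, 450 g, loose; origin at the centre of its underside, z up; the handle stands out to +y, so the wanted side of the rim is at -y
- cover_grip (a point): centre of the cover plate's grip bar: 12 mm wide (x), 12 mm high, 70 mm long (y), on two posts, 40 mm above the plate's underside, over its centre. Plate: aluminium, 90 (x) x 130 (y) x 6 mm, about 260 g, loose, flat on the bench, with 11 mm through holes at y = -50 and +50 mm, x = 0; may be turned half round. Fully home this point is 74 mm above the bench
- flux: bystander: amber bottle 48 mm in diameter, 105 mm high; origin under its centre
- penpot: bystander: steel pot without handle, 72 mm in diameter, 95 mm high, holding three pens up to 165 mm; origin under its centre
- spool: bystander: solder-wire spool standing on end, 60 mm in diameter, 45 mm high; origin under its centre
- tray: bystander: grey divided tray 110 x 90 x 30 mm; origin under its centre
- tape: bystander: roll of tape lying flat, 70 mm in diameter, 19 mm high; origin under its centre
Not all that is in view belongs to the job. What is shaped like the part that bears cover_grip but yellow is not meant.

How it is judged:
On the way, in this order (a step that is already met when the one before it is completed fails the run):
1. the stick stands in the mug, leaning on the rim opposite the handle, released (z of stick_foot in the frame of mug below 0.02 m and horizontal distance between stick_foot and mug below 0.04 m and y of stick_top in the frame of mug below -0.04 m and x of stick_top in the frame of mug between -0.035 and 0.035 m and angle between mug's own z axis and vertical below 0.1 rad and contact force between the fingers and stick below 0.05 N and linear speed of stick below 0.03 m/s), for 0.2 s.
2. the cover lies fully home on both pins, released (horizontal distance between cover_grip and holder below 0.004 m and z of cover_grip in the frame of holder between 0.072 and 0.076 m and angle between the y axis of cover_grip and the y axis of holder, either way round below 0.06 rad and angle between cover_grip's own z axis and vertical below 0.03 rad and contact force between the fingers and cover below 0.05 N and linear speed of cover below 0.02 m/s), for 0.2 s.
At the end, for the whole second after the job is handed in: Stick foot under 20 mm above the mug's underside; stick top over 40 mm from the mug's axis opposite the handle, within 35 mm sideways; mug upright (0.1 rad). Cover flat (0.03 rad), within 2 mm of home height, 4 mm of centre, 0.06 rad of the pin line. Both released and at rest (all of step 1 and all of step 2); the robot touches nothing.
It fails at once if the stick is dropped (falls freely at over 0.8 m/s, about 30 mm) (contact force between the fingers and stick below 0.05 N and linear speed of stick above 0.8 m/s).
It fails at once if the cover is dropped (falls freely at over 0.5 m/s, about 13 mm) (contact force between the fingers and cover below 0.05 N and linear speed of cover above 0.5 m/s).
It fails at once if the mug is pushed more than 40 mm or tipped over (distance of mug from where it was at the start of the episode above 0.04 m or angle between mug's own z axis and vertical above 0.5 rad).
It fails at once if a bystander is shifted more than 30 mm or tipped over (distance of any of flux, penpot, spool, tray, tape from where it was at the start of the episode above 0.03 m or angle between any of flux, penpot, spool, tray, tape's own z axis and vertical above 0.5 rad).
It also fails if it takes over 56 s, if anything falls off the work surface, if the arm or the gripper's body presses on something with over 40 N, if the wrist force passes 120 N, or if a joint passes its speed limit or range.

## Working session

There is one attempt and no reset: what is moved stays moved. The work goes in short steps, Python scripts to look and compute and a tool call to move; the robot and the scene stay as the last step left them, time stands still between calls to the robot, and variables do not carry over. Pictures are saved under pics/ and viewed, at most 10 in all, crops included, and the job is handed in when it is done.

Besides the shell and the picture viewer there is one more tool, called after "Request:" in YAML: its name, and indented under it one key for each argument. jog_arm: Moves the arm, as the interface text tells. Its arguments: {"type":"object","properties":{"deltas":{"type":"array"},"grip_force":{"type":"number"}},"required":["deltas"]}

```bash
mkdir -p pics; ls; python3 - <<'E'
from workcell import arm
import cv2,numpy as np
print(arm.hold_point_z, arm.observe())
for n in("side","top"):
    p,d=arm.read_camera(n);np.savez(f"{n}0.npz",p=p,d=d)
    cv2.imwrite(f"pics/{n}0.png",p[...,::-1])
    c=arm.calibration(n);print(n,c["K"].tolist(),np.round(c["cam_to_world"],4).tolist())
print(arm.calibration("wrist"))
E
```

```text
pics
0.0187 {'clock': 0.0, 'qpos': array([ 1.02871009e+00,  3.81189461e-01,  1.29828550e+00, -1.80392344e-05,
        1.46360617e+00, -2.15320179e-01]), 'qvel': array([ 0.00078952,  0.00044546,  0.00091595,  0.00132149, -0.00134552,
       -0.00060981]), 'joint_efforts': array([ 1.12691325e-04, -4.48467386e+01, -2.31279033e+01, -1.00929792e-04,
        4.77312453e-03,  1.06207683e-04]), 'position': array([0.17639547, 0.5206225 , 0.23070695]), 'tcp_rot': array([-2.66826165e-04,  1.62656102e-01,  9.86682542e-01, -6.94823536e-04]), 'contact_force': array([-0.32993972,  0.41625476, -0.05742504]), 'ft_torque': array([ 0.04934012, -0.00577044, -0.0162186 ]), 'gripper_force': 0.0, 'opening': 0.08528885228916173}
side [[499.7601855473978, 0.0, 315.4107694981764], [0.0, 499.7601855473978, 192.8631434078558], [0.0, 0.0, 1.0]] [[-0.9769, -0.1123, 0.1816, 0.2803], [-0.2135, 0.4959, -0.8417, 1.1545], [0.0045, -0.8611, -0.5085, 0.949], [0.0, 0.0, 0.0, 1.0]]
top [[401.896935857367, 0.0, 325.5183164365293], [0.0, 401.896935857367, 199.02065036001082], [0.0, 0.0, 1.0]] [[-0.0152, -0.9958, 0.0899, 0.4285], [-0.9998, 0.0136, -0.0177, -0.17], [0.0164, -0.0901, -0.9958, 1.4175], [0.0, 0.0, 0.0, 1.0]]
{'K': array([[309.70691629,   0.        , 321.76408763],
       [  0.        , 309.70691629, 197.59075405],
       [  0.        ,   0.        ,   1.        ]]), 'mount': array([[-1.01162298e-04, -9.49046913e-01, -3.15134807e-01,
         8.06624750e-02],
       [ 9.99999557e-01,  1.98990361e-04, -9.20283745e-04,
        -8.36118540e-04],
       [ 9.36101237e-04, -3.15134760e-01,  9.49046472e-01,
        -1.42661661e-01],
       [ 0.00000000e+00,  0.00000000e+00,  0.00000000e+00,
         1.00000000e+00]])}
```

View pics/side0.png

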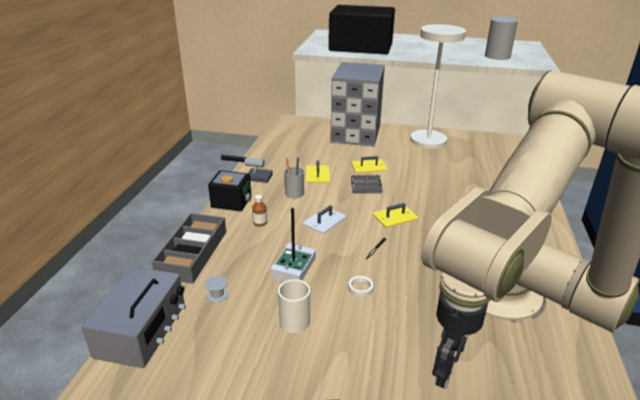

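View pics/top0.png

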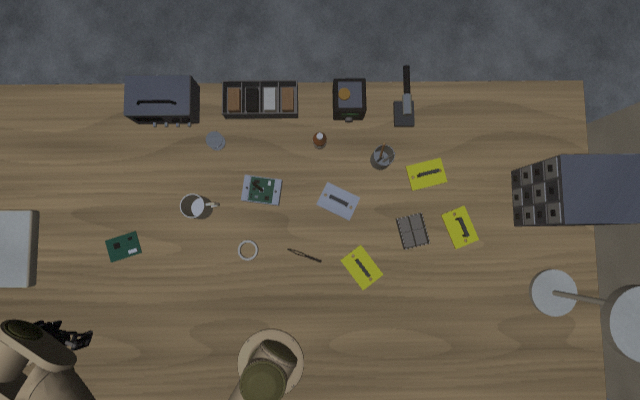

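The side view shows the mug at (294,308), holder at (294,262) with the stick's top at (292,209), and the grey cover at (325,220). In the top view the mug is at (193,206) with its handle to the right, the holder at (262,190) and the cover at (338,201). I'll enlarge both and get rough positions from depth.

```bash
cat > h.py <<'E'
import numpy as np,cv2
from workcell import arm
def cloud(n,d):
    c=arm.calibration(n);K=c["K"];T=c["cam_to_world"]
    v,u=np.indices(d.shape);P=np.stack([(u-K[0,2])/K[0,0]*d,(v-K[1,2])/K[1,1]*d,d],-1)
    P=P@T[:3,:3].T+T[:3,3];P[d<=0]=np.nan;return P
def ray(n,u,v):
    c=arm.calibration(n);K=c["K"];T=c["cam_to_world"]
    r=T[:3,:3]@np.array([(u-K[0,2])/K[0,0],(v-K[1,2])/K[1,1],1]);return T[:3,3],r/np.linalg.norm(r)
def tri(rays):
    A=np.zeros((3,3));b=np.zeros(3)
    for o,r in rays:
        M=np.eye(3)-np.outer(r,r);A+=M;b+=M@o
    p=np.linalg.solve(A,b);return p,[np.linalg.norm(np.cross(p-o,r)) for o,r in rays]
def atz(n,u,v,z):
    o,r=ray(n,u,v);return o+r*(z-o[2])/r[2]
E
python3 - <<'E'
from h import *
t=np.load("top0.npz");s=np.load("side0.npz")
a=t["p"][150:240,170:370,::-1];b=s["p"][195:345,245:375,::-1]
cv2.imwrite("pics/topc.png",cv2.resize(a,None,fx=4,fy=4,interpolation=cv2.INTER_CUBIC))
cv2.imwrite("pics/sidec.png",cv2.resize(b,None,fx=4,fy=4,interpolation=cv2.INTER_CUBIC))
for n,f in(("top",t),("side",s)):
    P=cloud(n,f["d"]);
    print(n,"bench z",np.nanmedian(P[225:240,170:240,2]) if n=="top" else np.nanmedian(P[340:360,330:400,2]))
    for nm,(u,v) in dict(mug=(193,206),holder=(262,190),cover=(338,201),flux=(320,140),pen=(383,157),spool=(215,141),tape=(248,250)).items() if n=="top" else dict(mug=(294,308),sticktop=(292,212),holder=(283,268),bar=(325,211)).items():
        print(nm,np.round(P[v,u],3))
P=cloud("top",t["d"])
# clusters in top view
def rep(nm,u0,u1,v0,v1,z0,z1):
    Q=P[v0:v1,u0:u1].reshape(-1,3);Q=Q[(Q[:,2]>z0)&(Q[:,2]<z1)]
    r=cv2.minAreaRect((Q[:,:2]*1000).astype(np.float32));print(nm,len(Q),Q.mean(0).round(3),np.round(np.median(Q[:,2]),4),r)
rep("mugrim",170,222,190,222,.09,.13)
rep("mughandle",206,222,190,222,.03,.13)
rep("holder",235,290,170,212,.02,.045)
rep("plate",310,365,178,225,.003,.02)
rep("bar",310,365,178,225,.03,.06)
rep("flux",305,335,125,155,.02,.13);rep("pen",368,400,140,172,.02,.2)
E
```

```text
top bench z 0.0002885654472173371
mug [0.538 0.27  0.004]
holder [0.587 0.023 0.041]
cover [ 0.545 -0.237  0.047]
flux [ 0.747 -0.178  0.093]
pen [ 0.673 -0.376  0.165]
spool [0.759 0.185 0.045]
tape [0.382 0.078 0.003]
side bench z 0.0017761885345868311
mug [0.521 0.28  0.088]
sticktop [0.59  0.027 0.197]
holder [0.606 0.079 0.038]
bar [ 0.546 -0.229  0.047]
mugrim 199 [0.53  0.236 0.104] 0.1063 ((534.8460693359375, 235.5316162109375), (78.36211395263672, 91.74691772460938), 43.50019073486328)
mughandle 97 [0.531 0.194 0.067] 0.0687 ((527.6422729492188, 190.37696838378906), (48.17900466918945, 57.210269927978516), 86.2812728881836)
holder 947 [0.587 0.027 0.033] 0.0327 ((587.9764404296875, 28.072139739990234), (131.5891876220703, 90.14608764648438), 81.73849487304688)
plate 1020 [ 0.549 -0.237  0.006] 0.006 ((548.9429931640625, -235.73760986328125), (191.5267791748047, 163.13743591308594), 89.12552642822266)
bar 72 [ 0.547 -0.239  0.045] 0.0452 ((547.3102416992188, -238.21340942382812), (67.57609558105469, 12.590696334838867), 64.19900512695312)
flux 186 [ 0.75  -0.176  0.073] 0.0728 ((755.404541015625, -176.45848083496094), (44.49019241333008, 45.7850227355957), 0.9442605972290039)
pen 327 [ 0.692 -0.39   0.075] 0.0743 ((691.7147827148438, -389.7374572753906), (70.01828002929688, 70.56317138671875), 21.211671829223633)
```

View pics/topc.png

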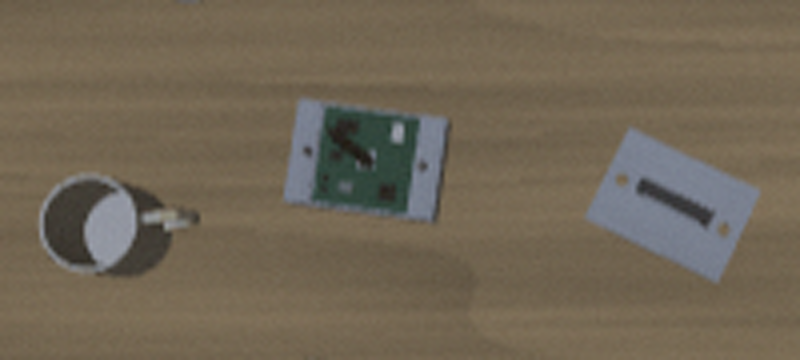

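View pics/sidec.png

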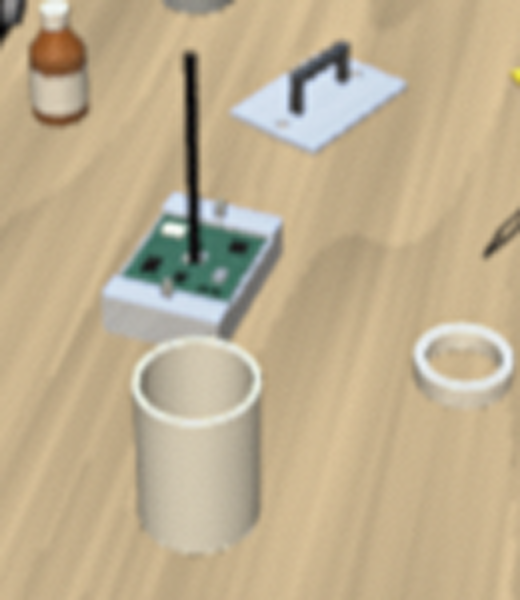

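Mug rim centre is at crop (90,222) and the handle tip at (198,216). Pin tops are at (308,151) and (424,166), cover holes at (622,178) and (723,229), bar ends at (638,186) and (713,219). The stick leans, foot (366,160) to top about (338,123). In the side crop the stick runs from (191,52) to (194,262), the pins are at (220,203) and (168,281), and the bar ends at about (298,72) and (343,45).

```bash
cat >> h.py <<'E'
T=lambda x,y:("top",170+(x+.5)/4-.5,150+(y+.5)/4-.5)
S=lambda x,y:("side",245+(x+.5)/4-.5,195+(y+.5)/4-.5)
E
python3 - <<'E'
from h import *
r=lambda p:np.round(p,4)
mc=atz(*T(90,222),.11);mh=atz(*T(198,216),.07);print("mug",r(mc),"handle tip",r(mh),"handle az",np.arctan2(mh[1]-mc[1],mh[0]-mc[0]))
print("mug tri rim", tri([ray(*T(90,222)),ray(*S(197,381))]))
p1,p2=atz(*T(308,151),.05),atz(*T(424,166),.05);print("pins",r(p1),r(p2),"mid",r((p1+p2)/2),"len",np.linalg.norm(p1-p2),"az",np.arctan2(*(p1-p2)[1::-1]))
print("pins tri",tri([ray(*T(308,151)),ray(*S(168,278))]),tri([ray(*T(424,166)),ray(*S(220,203))]))
cs=[atz(*T(x,y),.034 if 1 else 0) for x,y in((303,98),(450,118),(437,221),(285,203))];print("holder corners mid",r(np.mean(cs,0)))
h1,h2=atz(*T(622,178),.006),atz(*T(723,229),.006);print("holes",r(h1),r(h2),"mid",r((h1+h2)/2),np.linalg.norm(h1-h2),"az",np.arctan2(*(h1-h2)[1::-1]))
b1,b2=atz(*T(638,186),.046),atz(*T(713,219),.046);print("bar",r(b1),r(b2),"mid",r((b1+b2)/2),np.linalg.norm(b1-b2),"az",np.arctan2(*(b1-b2)[1::-1]))
print("bar tri",tri([ray(*T(675.5,202.5)),ray(*S(320.5,62))]))
print("stick top tri",tri([ray(*T(338,123)),ray(*S(191,52))]))
# stick points from depth: dark points above holder
for n in("top","side"):
    f=np.load(n+"0.npz");P=cloud(n,f["d"]);m=(P[...,2]>.06)&(abs(P[...,0]-.59)<.07)&(abs(P[...,1]-.03)<.06)&(f["p"].max(-1)<70)
    Q=P[m];c=Q.mean(0);d=np.linalg.svd(Q-c)[2][0];d*=np.sign(d[2]);print(n,len(Q),"z",r(Q[:,2].min()),r(Q[:,2].max()),"dir",r(d),"at z=.03",r(c+d*(.03-c[2])/d[2]),"at .155",r(c+d*(.155-c[2])/d[2]),"at .2",r(c+d*(.2-c[2])/d[2]))
E
```

```text
mug [0.5326 0.2399 0.11  ] handle tip [0.5396 0.1626 0.07  ] handle az -1.4809105414291248
mug tri rim (array([0.53189986, 0.23993817, 0.10945633]), [np.float64(0.0007339964609961814), np.float64(0.0007339964609962403)])
pins [0.5956 0.0745 0.05  ] [ 0.5814 -0.0243  0.05  ] mid [0.5885 0.0251 0.05  ] len 0.09979933749755976 az 1.428015488771025
pins tri (array([0.59586039, 0.07454384, 0.05004479]), [np.float64(0.0002908391607476786), np.float64(0.00029083916074731844)]) (array([ 0.58204691, -0.02392439,  0.04716159]), [np.float64(0.00035606505544399876), np.float64(0.0003560650554441715)])
holder corners mid [0.5891 0.025  0.034 ]
holes [ 0.5733 -0.194   0.006 ] [ 0.5269 -0.2823  0.006 ] mid [ 0.5501 -0.2381  0.006 ] 0.0997409599980298 az 1.087357339528421
bar [ 0.5621 -0.2069  0.046 ] [ 0.5329 -0.2707  0.046 ] mid [ 0.5475 -0.2388  0.046 ] 0.07018915424413542 az 1.1406988082688023
bar tri (array([ 0.54809247, -0.23887294,  0.04402211]), [np.float64(0.0004364922338202938), np.float64(0.00043649223382020264)])
stick top tri (array([0.59340181, 0.02274388, 0.2094946 ]), [np.float64(0.003711396026177394), np.float64(0.0037113960261775363)])
top 33 z 0.0652 0.2134 dir [0.0199 0.0198 0.9996] at z=.03 [0.5841 0.023  0.03  ] at .155 [0.5866 0.0254 0.155 ] at .2 [0.5875 0.0263 0.2   ]
side 87 z 0.0602 0.2086 dir [-0.0053 -0.0098  0.9999] at z=.03 [0.5891 0.0315 0.03  ] at .155 [0.5884 0.0303 0.155 ] at .2 [0.5882 0.0298 0.2   ]
```

The two-view heights fit the text: rim 109 mm, pin tops 47 to 50 mm, bar 44 mm. The stick stands nearly upright at (0.588, 0.027). The rim side opposite the handle lies towards world +y. Next is a helper that works out the rows.

```bash
cat >> h.py <<'E'
from scipy.spatial.transform import Rotation as Ro
def pose():
    o=arm.observe();q=o["tcp_rot"];R=Ro.from_quat([q[1],q[2],q[3],q[0]]).as_matrix()
    return o,o["position"],R,np.arctan2(R[1,1],R[0,1])
def plan(target,azy,op,step=45,turn=.13):
    o,p,R,az=pose();t=(az-azy+np.pi/2)%np.pi-np.pi/2   # +turn about tool z lowers azimuth
    w=(np.array(target)-p)*1000;n=int(max(np.ceil(np.linalg.norm(w)/step),np.ceil(abs(t)/turn),1))
    print("from",p.round(4),"az",round(az,3),"turn",round(t,3),"world mm",w.round(1),"q",o["qpos"].round(2),"F",o["contact_force"].round(1))
    for i in range(n):
        Ri=R@Ro.from_euler("z",t*i/n).as_matrix();print([*np.round(Ri.T@w/n,1).tolist(),round(t/n,3),op])
E
python3 -c "
from h import *
plan((.588,.027,.25),.09,85)"
```

```text
from [0.1764 0.5207 0.2308] az 1.244 turn 1.154 world mm [ 411.6 -493.7   19.2] q [ 1.03  0.38  1.3  -0.    1.46 -0.22] F [ 0.8  0.  -0.5]
[-36.6, -22.4, -1.3, np.float64(0.077), 85]
[-38.2, -19.5, -1.3, np.float64(0.077), 85]
[-39.5, -16.5, -1.3, np.float64(0.077), 85]
[-40.7, -13.4, -1.3, np.float64(0.077), 85]
[-41.6, -10.2, -1.3, np.float64(0.077), 85]
[-42.3, -7.0, -1.3, np.float64(0.077), 85]
[-42.7, -3.7, -1.3, np.float64(0.077), 85]
[-42.8, -0.5, -1.3, np.float64(0.077), 85]
[-42.8, 2.8, -1.3, np.float64(0.077), 85]
[-42.4, 6.1, -1.3, np.float64(0.077), 85]
[-41.8, 9.4, -1.3, np.float64(0.077), 85]
[-41.0, 12.5, -1.3, np.float64(0.077), 85]
[-39.9, 15.7, -1.3, np.float64(0.077), 85]
[-38.6, 18.7, -1.3, np.float64(0.077), 85]
[-37.0, 21.6, -1.3, np.float64(0.077), 85]
```

Request:
jog_arm:
  deltas:
    - [-37, -22, -1.3, 0.077, 85]
    - [-38, -20, -1.3, 0.077, 85]
    - [-40, -16, -1.3, 0.077, 85]
    - [-41, -13, -1.3, 0.077, 85]
    - [-42, -10, -1.3, 0.077, 85]

```text
clock: 0.6
position: [0.3162, 0.355, 0.2377]
tcp_rot: [-0.0, 0.35, 0.937, -0.0]
contact_force: [1.0, 0.0, -0.3]
opening: 0.0851
gripper_force: 0.0
```

Request:
jog_arm:
  deltas:
    - [-42, -7, -1.3, 0.077, 85]
    - [-43, -4, -1.3, 0.077, 85]
    - [-43, -1, -1.3, 0.077, 85]
    - [-43, 3, -1.3, 0.077, 85]
    - [-42, 6, -1.3, 0.077, 85]

```text
clock: 1.1
position: [0.4528, 0.1897, 0.2442]
tcp_rot: [-0.0, 0.523, 0.852, -0.0]
contact_force: [0.8, 0.4, -0.5]
opening: 0.0849
gripper_force: 0.0
```

Request:
jog_arm:
  deltas:
    - [-42, 9, -1.3, 0.077, 85]
    - [-41, 12, -1.3, 0.077, 85]
    - [-40, 16, -1.3, 0.077, 85]
    - [-20, 10, -1.3, 0.077, 85]
    - [0, 0, 0, 0.077, 85]

```text
clock: 1.6
position: [0.55, 0.0724, 0.2486]
tcp_rot: [-0.0, 0.677, 0.736, -0.0]
contact_force: [0.3, -0.0, -0.1]
opening: 0.085
gripper_force: 0.0
```

```bash
cat >> h.py <<'E'
def wpix(p,T):  # world point -> wrist pixel
    c=arm.calibration("wrist");X=np.linalg.inv(T@c["mount"])@np.append(p,1);th=np.arctan2(np.hypot(X[0],X[1]),X[2]);ph=np.arctan2(X[1],X[0]);f=c["K"][0,0]
    return c["K"][0,2]+f*th*np.cos(ph),c["K"][1,2]+f*th*np.sin(ph)
def wray(u,v,T):
    c=arm.calibration("wrist");K=c["K"];x,y=u-K[0,2],v-K[1,2];r=np.hypot(x,y);th=r/K[0,0];M=T@c["mount"]
    return M[:3,3],M[:3,:3]@np.array([np.sin(th)*x/r,np.sin(th)*y/r,np.cos(th)])
def shot(name):
    o,p,R,az=pose();im,d=arm.read_camera("wrist");M=np.eye(4);M[:3,:3]=R;M[:3,3]=p
    np.savez(name+".npz",p=im,d=d,T=M);cv2.imwrite(f"pics/{name}.png",im[...,::-1]);return im,d,M
E
python3 -c "
from h import *
plan((.588,.027,.25),.09,85)
im,d,M=shot('w1')
print(M.round(4).tolist())
for p in((.588,.027,.21),(.588,.027,.05)): print(wpix(p,M))"
```

```text
from [0.55   0.0724 0.2486] az 0.082 turn -0.008 world mm [ 38.  -45.4   1.4] q [-0.08  0.38  1.25 -0.    1.51 -0.16] F [ 0.3 -0.  -0.1]
[-24.2, 17.1, -0.7, np.float64(-0.004), 85]
[-24.3, 17.0, -0.7, np.float64(-0.004), 85]
[[-0.0824, 0.9966, -0.0009, 0.55], [0.9966, 0.0824, -0.0003, 0.0724], [-0.0003, -0.0009, -1.0, 0.2486], [0.0, 0.0, 0.0, 1.0]]
(np.float64(369.8304920405088), np.float64(288.2577281181981))
(np.float64(351.0062221088026), np.float64(209.44192629653475))
```

View pics/w1.png

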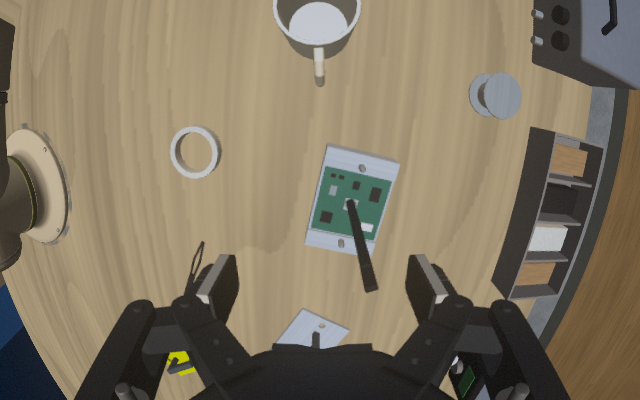

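The wrist view shows the stick's top at (371,290) and foot at (351,204), against predictions of (370,288) and (351,209). So the stick position holds to about 1 mm and it is upright.

Request:
jog_arm:
  deltas:
    - [-24, 17, 0, 0, 85]
    - [-24, 17, 0, 0, 85]
    - [0, 0, 0, 0, 85]
    - [0, 0, 15, 0, 85]
    - [0, 0, 30, 0, 85]
  grip_force: 25

```text
clock: 2.15
position: [0.587, 0.0307, 0.2057]
tcp_rot: [0.002, 0.674, 0.738, 0.001]
contact_force: [0.2, 0.5, -1.6]
opening: 0.0849
gripper_force: 0.0
```

Request:
jog_arm:
  deltas:
    - [0, 0, 30, 0, 85]
    - [0, 0, 24, 0, 85]
    - [0, 0, 0, 0, 85]

```text
clock: 2.45
position: [0.5845, 0.0312, 0.1476]
tcp_rot: [-0.003, 0.674, 0.738, -0.002]
contact_force: [-0.2, -0.2, -0.1]
opening: 0.0849
gripper_force: 0.0
```

```bash
python3 -c "
from h import *
plan((.588,.027,.145),.09,85)"
```

```text
from [0.5845 0.0312 0.1476] az 0.091 turn 0.001 world mm [ 3.5 -4.2 -2.6] q [-0.15  0.51  1.33  0.    1.31 -0.24] F [-0.2 -0.2 -0.1]
[-4.5, 3.1, 2.5, np.float64(0.001), 85]
```

Request:
jog_arm:
  deltas:
    - [-4.5, 3, 2, 0, 85]
    - [0, 0, 0, 0, 60]
    - [0, 0, 0, 0, 30]
    - [0, 0, 0, 0, 0]
    - [0, 0, 0, 0, 0]
  grip_force: 25

```text
clock: 2.95
position: [0.5901, 0.026, 0.149]
tcp_rot: [0.0, 0.675, 0.738, 0.0]
contact_force: [0.3, -0.2, 0.3]
opening: 0.0274
gripper_force: 0.0
```

Request:
jog_arm:
  deltas:
    - [0, 0, 0, 0, 0]
    - [0, 0, 0, 0, 0]
    - [0, 0, 0, 0, 0]

```text
clock: 3.25
position: [0.5899, 0.0259, 0.1488]
tcp_rot: [0.0, 0.675, 0.738, -0.0]
contact_force: [0.1, 0.1, 2.7]
opening: 0.0093
gripper_force: 24.4
```

```bash
python3 -c "
from h import *
plan((.588,.027,.145),.09,0)"
```

```text
from [0.5899 0.0259 0.1488] az 0.089 turn -0.001 world mm [-1.9  1.1 -3.8] q [-0.16  0.52  1.31 -0.    1.31 -0.25] F [0.1 0.1 2.7]
[1.2, -1.8, 3.8, np.float64(-0.001), 0]
```

Request:
jog_arm:
  deltas:
    - [0, 0, -15, 0, 0]
    - [0, 0, -25, 0, 0]
    - [0, 0, -35, 0, 0]
    - [0, 0, -35, 0, 0]
    - [0, 0, -27, 0, 0]

```text
clock: 3.75
position: [0.5901, 0.026, 0.2877]
tcp_rot: [0.001, 0.675, 0.738, 0.001]
contact_force: [-0.1, 1.0, -0.7]
opening: 0.0091
gripper_force: 24.4
```

```bash
python3 -c "
from h import *
plan((.533,.225,.285),.09,0,step=35)
im,d,M=shot('w2')
p,dd=arm.read_camera('side');np.savez('side2.npz',p=p,d=dd)
a=cv2.resize(p[130:345,215:375,::-1],None,fx=2.7,fy=2.7,interpolation=cv2.INTER_CUBIC)
b=im[0:400,120:520,::-1]
a=cv2.resize(a,(432,580));b=cv2.resize(b,(360,360));c=np.zeros((580,792,3),np.uint8);c[:,:432]=a;c[:360,432:]=b;cv2.imwrite('pics/lift.png',c)
print(wpix((.5325,.24,.11),M))
P=cloud('side',dd);m=(p.max(-1)<70)&(abs(P[...,0]-.59)<.03)&(abs(P[...,1]-.03)<.04)&(P[...,2]>.1)&(P[...,2]<.265)
Q=P[m];c=Q.mean(0);d=np.linalg.svd(Q-c)[2][0];print(len(Q),c.round(4),d.round(4),Q[:,2].min())
"
```

```text
from [0.5901 0.026  0.2877] az 0.089 turn -0.001 world mm [-57.1 199.   -2.7] q [-0.16  0.42  1.07  0.    1.65 -0.25] F [-0.1  1.  -0.7]
[33.9, -6.5, 0.4, np.float64(-0.0), 0]
[33.9, -6.5, 0.4, np.float64(-0.0), 0]
[33.9, -6.5, 0.4, np.float64(-0.0), 0]
[33.9, -6.5, 0.4, np.float64(-0.0), 0]
[33.9, -6.5, 0.4, np.float64(-0.0), 0]
[33.9, -6.5, 0.4, np.float64(-0.0), 0]
(np.float64(284.5129262569587), np.float64(-27.2514452192938))
69 [0.5904 0.0306 0.2158] [-0.0042 -0.001   1.    ] 0.1592852044045926
```

View pics/lift.png

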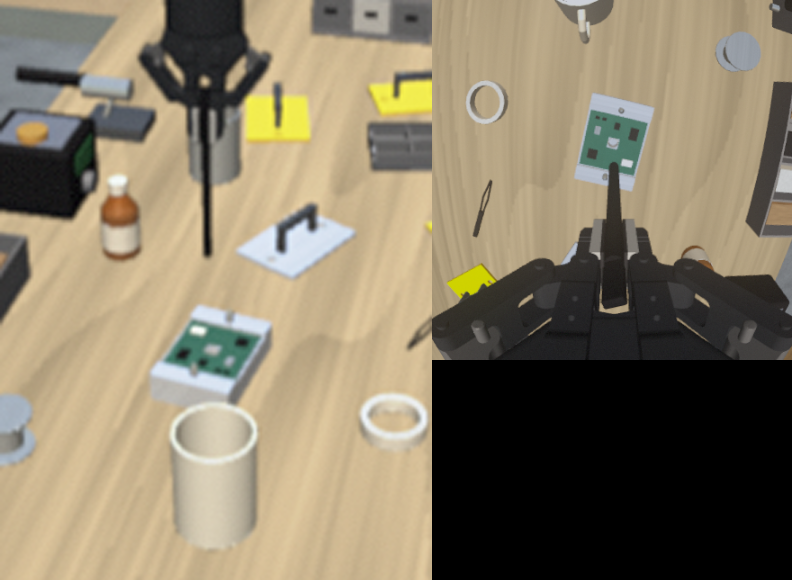

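The stick hangs upright in the fingers, foot at (207,257) in the left panel, well above the mug's rim height. I'll carry it over the mug.

Request:
jog_arm:
  deltas:
    - [20, -4, 0, 0, 0]
    - [35, -7, 0, 0, 0]
    - [40, -8, 0, 0, 0]
    - [40, -8, 0, 0, 0]
    - [35, -6, 0, 0, 0]

```text
clock: 4.35
position: [0.5409, 0.194, 0.2844]
tcp_rot: [-0.001, 0.675, 0.738, -0.001]
contact_force: [0.3, -0.8, 0.2]
opening: 0.0096
gripper_force: 24.4
```

Request:
jog_arm:
  deltas:
    - [22, -4, 0, 0, 0]
    - [11, -2, 0, 0, 0]
    - [0, 0, 0, 0, 0]
    - [0, 0, 0, 0, 0]

```text
clock: 4.75
position: [0.5334, 0.2239, 0.285]
tcp_rot: [-0.0, 0.675, 0.738, -0.0]
contact_force: [0.5, -0.2, 0.3]
opening: 0.0091
gripper_force: 24.4
```

```bash
python3 -c "
from h import *
plan((.533,.225,.285),.09,0,step=35)
im,d,M=shot('w3')
p,dd=arm.read_camera('side');np.savez('side3.npz',p=p,d=dd)
t,td=arm.read_camera('top');np.savez('top3.npz',p=t,d=td)
a=cv2.resize(p[150:350,220:360,::-1],(406,580),interpolation=cv2.INTER_CUBIC)
b=cv2.resize(im[0:400,120:520,::-1],(390,390));c=np.zeros((580,796,3),np.uint8);c[:,:406]=a;c[:390,406:]=b;cv2.imwrite('pics/over.png',c)
print(M.round(4).tolist())
u0,v0=wpix((.5325,.24,.11),M);print('mug rim pred in panel',406+(u0-120)*.975,v0*.975)
"
```

```text
from [0.5334 0.2239 0.285 ] az 0.088 turn -0.002 world mm [-0.4  1.1 -0. ] q [ 0.19  0.4   1.11 -0.    1.63  0.1 ] F [ 0.5 -0.2  0.3]
[1.1, -0.3, 0.0, np.float64(-0.002), 0]
[[-0.0883, 0.9961, -0.0006, 0.5334], [0.9961, 0.0883, -0.0005, 0.2239], [-0.0004, -0.0007, -1.0, 0.285], [0.0, 0.0, 0.0, 1.0]]
mug rim pred in panel 603.5246239648438 155.4994543228776
```

View pics/over.png

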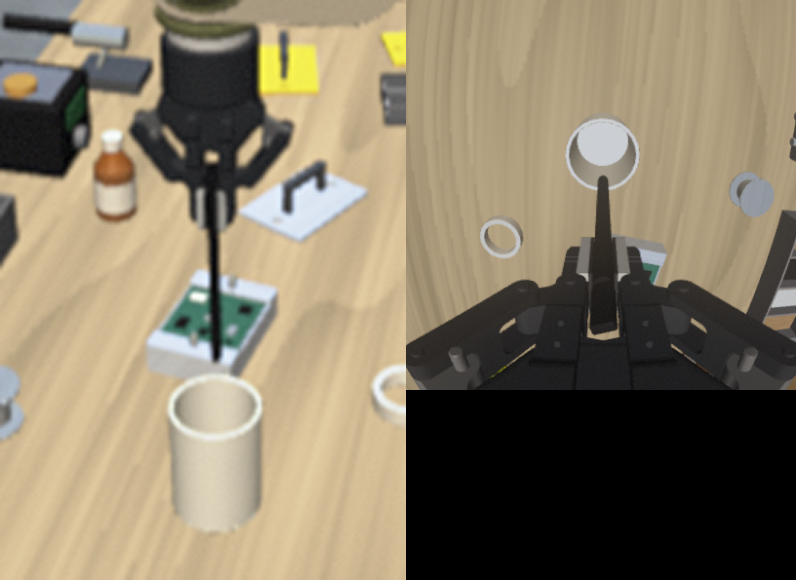

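The rim centre shows at (602,154), predicted (603,155), and the foot hangs over the mouth on the handle side. I'll lower it.

Request:
jog_arm:
  deltas:
    - [0, 0, 25, 0, 0]
    - [0, 0, 40, 0, 0]
    - [0, 0, 35, 0, 0]
    - [0, 0, 20, 0, 0]
    - [0, 0, 8, 0, 0]

```text
clock: 5.4
position: [0.5326, 0.2237, 0.1555]
tcp_rot: [-0.001, 0.675, 0.737, -0.001]
contact_force: [0.1, 0.6, 0.1]
opening: 0.0093
gripper_force: 24.4
```

Request:
jog_arm:
  deltas:
    - [0, 0, 3, 0, 0]
    - [0, 0, 3, 0, 0]
    - [0, 0, 0, 0, 0]

```text
clock: 5.7
position: [0.5335, 0.2246, 0.1523]
tcp_rot: [0.0, 0.675, 0.738, 0.001]
contact_force: [-0.2, -0.4, -0.1]
opening: 0.0095
gripper_force: 24.4
```

Request:
jog_arm:
  deltas:
    - [0, 0, 3, 0, 0]
    - [0, 0, 0, 0, 0]

```text
clock: 5.9
position: [0.5331, 0.2247, 0.1487]
tcp_rot: [0.0, 0.675, 0.738, 0.0]
contact_force: [-0.7, 0.1, -1.1]
opening: 0.0094
gripper_force: 24.4
```

Request:
jog_arm:
  deltas:
    - [0, 0, 2, 0, 0]
    - [0, 0, 0, 0, 0]

```text
clock: 6.1
position: [0.533, 0.2247, 0.1464]
tcp_rot: [-0.0, 0.675, 0.738, -0.0]
contact_force: [0.8, 0.1, 0.1]
opening: 0.0092
gripper_force: 24.4
```

Request:
jog_arm:
  deltas:
    - [0, 0, 2, 0, 0]
    - [0, 0, 0, 0, 0]

```text
clock: 6.3
position: [0.533, 0.2247, 0.1443]
tcp_rot: [-0.0, 0.675, 0.738, -0.0]
contact_force: [0.1, 0.2, -0.4]
opening: 0.0092
gripper_force: 24.4
```

Request:
jog_arm:
  deltas:
    - [0, 0, 1, 0, 0]
    - [0, 0, 0, 0, 0]

```text
clock: 6.5
position: [0.5332, 0.2247, 0.1438]
tcp_rot: [0.0, 0.675, 0.738, 0.0]
contact_force: [-0.4, -0.0, 0.4]
opening: 0.0093
gripper_force: 24.6
```

Request:
jog_arm:
  deltas:
    - [0, 0, 1.5, 0, 0]
    - [0, 0, 0, 0, 0]

```text
clock: 6.7
position: [0.5337, 0.2249, 0.1436]
tcp_rot: [0.001, 0.675, 0.738, 0.001]
contact_force: [-1.2, -0.8, 9.9]
opening: 0.0092
gripper_force: 25.9
```

Request:
jog_arm:
  deltas:
    - [0, 0, 1.5, 0, 0]
    - [0, 0, 0, 0, 0]

```text
clock: 6.9
position: [0.5342, 0.225, 0.1434]
tcp_rot: [0.002, 0.675, 0.738, 0.002]
contact_force: [-2.0, -0.2, 18.5]
opening: 0.0094
gripper_force: 27.5
```

```bash
python3 -c "
from h import *
plan((.533,.225,.14),.09,0)
for i in range(3): 
  p,dd=arm.read_camera('side'); print(arm.observe()['contact_force'].round(2))
P=cloud('side',dd)
o=pose()[1]
# stick top height seen behind fingers: topmost black near x,y
a=cv2.resize(p[200:345,230:370,::-1],(560,580),interpolation=cv2.INTER_CUBIC);cv2.imwrite('pics/in.png',a)
"
```

```text
from [0.5342 0.225  0.1434] az 0.089 turn -0.001 world mm [-1.2  0.  -3.4] q [0.19 0.5  1.36 0.   1.27 0.11] F [-2.  -0.2 18.5]
[0.1, -1.2, 3.4, np.float64(-0.001), 0]
[-1.88  0.05 19.01]
[-2.7  -0.89 18.04]
[-3.2  -0.81 18.53]
```

The foot touches bottom at TCP z of about 0.1436. I'll ease the press, then tilt the stick towards the far rim by swinging the hand about the foot.

Request:
jog_arm:
  deltas:
    - [0, 0, -2, 0, 0]
    - [5, 0, 0.1, 0, 0]
    - [6, 0, 0.3, 0, 0]
    - [8, 0, 0.9, 0, 0]
    - [8, 0, 1.2, 0, 0]
  grip_force: 20

```text
clock: 7.55
position: [0.5313, 0.2519, 0.1412]
tcp_rot: [0.001, 0.675, 0.738, 0.001]
contact_force: [-1.0, -0.5, 9.6]
opening: 0.0094
gripper_force: 25.4
```

```bash
python3 -c "
from h import *
plan((.533,.225,.14),.09,0)
p,dd=arm.read_camera('side');t,td=arm.read_camera('top');w,_,_=shot('w4')
a=cv2.resize(p[200:345,230:370,::-1],(400,414),interpolation=cv2.INTER_CUBIC)
b=cv2.resize(w[100:400,170:470,::-1],(400,400));c=np.zeros((414,800,3),np.uint8);c[:,:400]=a;c[:400,400:]=b;cv2.imwrite('pics/tilt.png',c)
"
```

```text
from [0.5313 0.2519 0.1412] az 0.089 turn -0.001 world mm [  1.7 -26.9  -1.2] q [ 0.24  0.52  1.33 -0.    1.28  0.15] F [-1.  -0.5  9.6]
[-26.9, -0.7, 1.2, np.float64(-0.001), 0]
```

View pics/tilt.png

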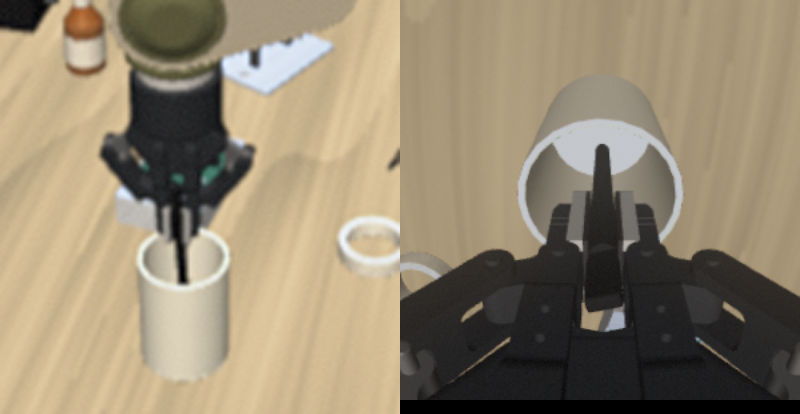

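The wrist panel shows the rim about (600,190), the stick's foot at (601,150) and its top at (603,305). I'll compare that with the predicted pixels for a pivoted and an unpivoted stick.

```bash
python3 -c "
from h import *
M=np.load('w4.npz')['T']
pn=lambda p:np.round([400+(wpix(p,M)[0]-170)/.75,(wpix(p,M)[1]-100)/.75],0)
d=np.array([-.09,.996,0])
print('foot pivoted',pn((.5335,.225,.006)),'unpivoted',pn((.531,.252,.006)))
g=M[:3,3]+[0,0,.0187];f=np.array([.5335,.225,.005]);u=(g-f)/np.linalg.norm(g-f)
print('top pivoted',pn(f+.2*u),'unpiv',pn((.531,.252,.205)))
c=np.array([.5325,.24,.11]);print('rim',pn(c),'far',pn(c+.04*d),'near',pn(c-.04*d))
print('L',np.linalg.norm(g-f))
"
```

```text
foot pivoted [602. 150.] unpivoted [602. 114.]
top pivoted [603. 297.] unpiv [602. 326.]
rim [603. 200.] far [603. 119.] near [603. 267.]
L 0.1572023617293662
```

The foot matches the pivoted prediction exactly, (602,150), and the mug has not moved. I'll carry on the tilt to about 20°.

Request:
jog_arm:
  deltas:
    - [5, 0, 0, 0, 0]
    - [5.5, 0, 1.2, 0, 0]
    - [5.5, 0, 1.5, 0, 0]
    - [5.5, 0, 1.6, 0, 0]
    - [5.5, 0, 1.8, 0, 0]

```text
clock: 8.2
position: [0.5286, 0.279, 0.1346]
tcp_rot: [0.001, 0.675, 0.738, 0.001]
contact_force: [-0.9, 0.3, 7.3]
opening: 0.0093
gripper_force: 25.3
```

Request:
jog_arm:
  deltas:
    - [3, 0, 1, 0, 0]
    - [0, 0, 0, 0, 0]

```text
clock: 8.4
position: [0.5282, 0.2822, 0.1334]
tcp_rot: [0.0, 0.675, 0.738, 0.001]
contact_force: [1.0, 0.1, 7.0]
opening: 0.0091
gripper_force: 25.3
```

```bash
python3 -c "
from h import *
o,p,R,az=pose();g=p+[0,0,.0187];f=np.array([.5335,.225,.005]);v=g-f;print('L',np.linalg.norm(v),'tilt',np.degrees(np.arctan2(v[1],v[2])))
im,d,M=shot('w5');cv2.imwrite('pics/w5c.png',cv2.resize(im[80:400,160:480,::-1],(480,480)))
c=np.array([.5325,.24,.11]);d=np.array([-.09,.996,0])
pn=lambda p:np.round([(wpix(p,M)[0]-160)*1.5,(wpix(p,M)[1]-80)*1.5],0)
print('foot',pn(f),'rim',pn(c),'far',pn(c+.04*d))
"
```

```text
L 0.1579466810651102 tilt 21.256884998263065
foot [243. 245.] rim [244. 322.] far [244. 241.]
```

View pics/w5c.png

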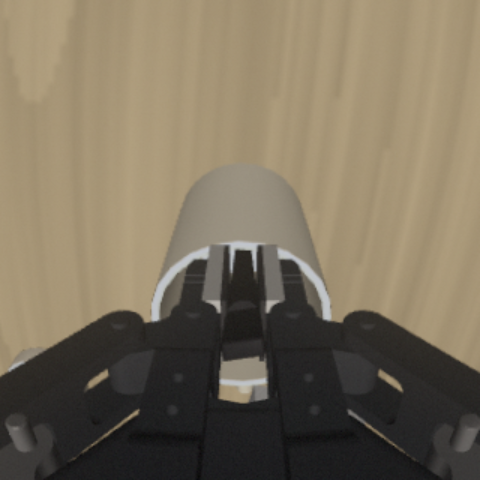

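The far rim and foot appear where predicted (rim edge at (243,243)), tilt 21°. I'll release gently, then rise.

Request:
jog_arm:
  deltas:
    - [0, 0, -1, 0, 0]
    - [0, 0, 0, 0, 12]
    - [0, 0, 0, 0, 20]
    - [0, 0, 0, 0, 40]
    - [0, 0, 0, 0, 60]

```text
clock: 8.95
position: [0.5279, 0.2815, 0.1337]
tcp_rot: [-0.0, 0.675, 0.738, -0.0]
contact_force: [1.4, 0.4, 0.3]
opening: 0.0479
gripper_force: 0.0
```

Request:
jog_arm:
  deltas:
    - [0, 0, 0, 0, 60]
    - [0, 0, 0, 0, 60]
    - [0, 0, -15, 0, 60]
    - [0, 0, -30, 0, 60]
    - [0, 0, -40, 0, 60]

```text
clock: 9.45
position: [0.5273, 0.2812, 0.2185]
tcp_rot: [-0.001, 0.675, 0.738, -0.002]
contact_force: [0.5, 0.2, 0.6]
opening: 0.0601
gripper_force: 0.0
```

Request:
jog_arm:
  deltas:
    - [0, 0, -40, 0, 60]
    - [0, 0, 0, 0, 60]

```text
clock: 9.65
position: [0.5295, 0.282, 0.2648]
tcp_rot: [0.003, 0.675, 0.738, 0.005]
contact_force: [0.6, -0.2, 0.4]
opening: 0.0603
gripper_force: 0.0
```

```bash
python3 -c "
from h import *
print(pose()[0]['contact_force'].round(2))
for n in ('side','top'):
  p,dd=arm.read_camera(n);np.savez(n+'6.npz',p=p,d=dd);P=cloud(n,dd)
  m=(p.max(-1)<75)&(abs(P[...,0]-.53)<.04)&(abs(P[...,1]-.27)<.08)&(P[...,2]<.215)&(P[...,2]>.08)
  Q=P[m];print(n,len(Q))
  if len(Q)>5:
    c=Q.mean(0);d=np.linalg.svd(Q-c)[2][0];d*=np.sign(d[2]);print(c.round(3),d.round(3),Q[Q[:,2].argmax()].round(3),Q[Q[:,2].argmin()].round(3))
  m=(p.min(-1)>110)&(P[...,2]>.098)&(P[...,2]<.13)&(abs(P[...,0]-.53)<.06)&(abs(P[...,1]-.24)<.06)
  Q=P[m];print('rim',len(Q),Q[:,:2].min(0),Q[:,:2].max(0))
"
```

```text
[ 0.62 -0.17  0.38]
side 42
[0.527 0.292 0.154] [-0.023  0.362  0.932] [0.525 0.304 0.186] [0.529 0.274 0.113]
rim 338 [0.49141005 0.19847739] [0.5717434  0.28424161]
top 162
[0.529 0.259 0.114] [0.026 0.694 0.719] [0.528 0.306 0.19 ] [0.558 0.214 0.08 ]
rim 68 [0.49372913 0.18856261] [0.56921502 0.27997048]
```

The stick's top is at about (0.526, 0.305, 0.19), 65 mm from the mug's axis on the wanted side, and the mug has not moved. Next, the cover.

```bash
python3 -c "
from h import *
plan((.548,-.239,.25),-.46,85,step=45)"
```

```text
from [0.528  0.2815 0.2593] az 0.089 turn 0.549 world mm [  20.  -520.5   -9.3] q [ 0.29  0.45  1.1  -0.    1.59  0.2 ] F [ 0.1  0.5 -0.8]
[-43.3, -2.2, 0.8, np.float64(0.046), 85]
[-43.4, -0.2, 0.8, np.float64(0.046), 85]
[-43.4, 1.8, 0.8, np.float64(0.046), 85]
[-43.2, 3.8, 0.8, np.float64(0.046), 85]
[-43.0, 5.7, 0.8, np.float64(0.046), 85]
[-42.7, 7.7, 0.8, np.float64(0.046), 85]
[-42.3, 9.6, 0.8, np.float64(0.046), 85]
[-41.8, 11.6, 0.8, np.float64(0.046), 85]
[-41.3, 13.5, 0.8, np.float64(0.046), 85]
[-40.6, 15.3, 0.8, np.float64(0.046), 85]
[-39.9, 17.2, 0.8, np.float64(0.046), 85]
[-39.0, 19.0, 0.8, np.float64(0.046), 85]
```

Request:
jog_arm:
  deltas:
    - [-25, 0, 0, 0.046, 85]
    - [-43, 0, 0, 0.046, 85]
    - [-43, 2, 0, 0.046, 85]
    - [-43, 4, 0, 0.046, 85]
    - [-43, 6, 0, 0.046, 85]

```text
clock: 10.25
position: [0.537, 0.0825, 0.2573]
tcp_rot: [-0.001, 0.756, 0.655, -0.001]
contact_force: [1.8, 0.7, -1.1]
opening: 0.0851
gripper_force: 0.0
```

Request:
jog_arm:
  deltas:
    - [-43, 8, 2, 0.046, 85]
    - [-42, 10, 2, 0.046, 85]
    - [-42, 12, 2, 0.046, 85]
    - [-41, 13, 2, 0.046, 85]
    - [-41, 15, 2, 0.046, 85]

```text
clock: 10.75
position: [0.5452, -0.1346, 0.2472]
tcp_rot: [-0.001, 0.826, 0.564, -0.001]
contact_force: [1.0, 0.4, 0.5]
opening: 0.0849
gripper_force: 0.0
```

Request:
jog_arm:
  deltas:
    - [-40, 17, 0, 0.046, 85]
    - [-39, 19, 0, 0.046, 85]
    - [-18, 9, 0, 0, 85]
    - [0, 0, 0, 0, 85]
    - [0, 0, 0, 0, 85]

```text
clock: 11.25
position: [0.5487, -0.2391, 0.2479]
tcp_rot: [-0.001, 0.85, 0.526, -0.0]
contact_force: [0.3, 0.3, -0.7]
opening: 0.085
gripper_force: 0.0
```

```bash
cat >> h.py <<'E'
def wcloud(d,M):
    c=arm.calibration("wrist");K=c["K"];v,u=np.indices(d.shape);x,y=u-K[0,2],v-K[1,2];r=np.hypot(x,y)+1e-9;th=r/K[0,0];t=np.tan(th)
    P=np.stack([t*x/r*d,t*y/r*d,d],-1);A=M@c["mount"];P=P@A[:3,:3].T+A[:3,3];P[d<=0]=np.nan;return P
E
python3 -c "
from h import *
plan((.548,-.239,.25),-.46,85,step=45)
im,d,M=shot('w7');P=wcloud(d,M)
g=cv2.cvtColor(im,cv2.COLOR_RGB2HSV)
near=np.hypot(P[...,0]-.548,P[...,1]+.239)<.1
for z0,z1,n in((.033,.06,'bar'),(.0035,.012,'plate')):
  m=near&(P[...,2]>z0)&(P[...,2]<z1)
  if n=='plate': m&=(g[...,1]<60)
  k,l,s,_=cv2.connectedComponentsWithStats(m.astype(np.uint8));i=1+s[1:,4].argmax();Q=P[l==i]
  r=cv2.minAreaRect((Q[:,:2]*1000).astype(np.float32));print(n,len(Q),np.median(Q[:,2]).round(4),np.round(r[0],1),np.round(r[1],1),r[2],np.radians(r[2]))
print(wpix((.548,-.239,.046),M))
cv2.imwrite('pics/w7c.png',cv2.resize(im[80:400,160:480,::-1],(600,600)))
"
```

```text
from [ 0.5487 -0.2391  0.2479] az -0.462 turn -0.002 world mm [-0.7  0.1  2.1] q [-0.61  0.46  1.12  0.    1.56 -0.15] F [ 0.3  0.3 -0.7]
[-0.2, -0.7, -2.1, np.float64(-0.002), 85]
bar 633 0.0459 [ 548.6 -240. ] [69.9 11.6] 63.27628707885742 1.1043795479632068
plate 6304 0.0061 [ 548.7 -240.7] [131.6  91.2] 63.31884002685547 1.1051222370122027
(np.float64(321.17225438648177), np.float64(169.05565254494752))
```

The wrist measurement agrees: bar centre (0.5486, −0.2400), top 45.9 mm, direction 1.105 rad, and the plate comes out 131.6 × 91.2 mm. I'll descend on the bar.

Request:
jog_arm:
  deltas:
    - [-1, 0, 25, 0.004, 85]
    - [0, 0, 45, 0, 85]
    - [0, 0, 45, 0, 85]
    - [0, 0, 45, 0, 85]
    - [0, 0, 35, 0, 85]
  grip_force: 60

```text
clock: 11.8
position: [0.5479, -0.2385, 0.0517]
tcp_rot: [-0.001, 0.851, 0.525, -0.0]
contact_force: [-0.0, -0.1, 0.3]
opening: 0.0849
gripper_force: 0.0
```

Request:
jog_arm:
  deltas:
    - [0, 0, 22, 0, 85]
    - [0, 0, 9, 0, 85]
    - [0, 0, 0, 0, 85]
    - [0, 0, 0, 0, 85]

```text
clock: 12.2
position: [0.5491, -0.2406, 0.0242]
tcp_rot: [0.001, 0.851, 0.525, 0.0]
contact_force: [0.6, -0.3, 0.2]
opening: 0.0852
gripper_force: 0.0
```

```bash
python3 -c "
from h import *
plan((.5487,-.2402,.0215),-.466,85,step=45)"
```

```text
from [ 0.5491 -0.2406  0.0242] az -0.466 turn -0.0 world mm [-0.4  0.4 -2.7] q [-0.61  0.68  1.42  0.    1.04 -0.14] F [ 0.6 -0.3  0.2]
[0.2, -0.6, 2.7, np.float64(-0.0), 85]
```

Request:
jog_arm:
  deltas:
    - [0, 0, 2, 0, 70]
    - [0, 0, 0, 0, 40]
    - [0, 0, 0, 0, 15]
    - [0, 0, 0, 0, 0]
    - [0, 0, 0, 0, 0]
  grip_force: 60

```text
clock: 12.7
position: [0.5483, -0.2408, 0.0211]
tcp_rot: [-0.0, 0.852, 0.524, -0.0]
contact_force: [-8.0, 2.9, 6.1]
opening: 0.0119
gripper_force: 5.0
```

Request:
jog_arm:
  deltas:
    - [0, 0, 0, 0, 0]
    - [0, 0, 0, 0, 0]
    - [0, 0, 0, 0, 0]
    - [0, 0, 0, 0, 0]

```text
clock: 13.1
position: [0.5485, -0.2409, 0.0212]
tcp_rot: [0.0, 0.852, 0.524, 0.0]
contact_force: [-0.7, 0.1, 5.0]
opening: 0.0107
gripper_force: 59.4
```

Request:
jog_arm:
  deltas:
    - [0, 0, -8, 0, 0]
    - [0, 0, -20, 0, 0]
    - [0, 0, -35, 0, 0]
    - [0, 0, -35, 0, 0]
    - [0, 0, -25, 0, 0]

```text
clock: 13.6
position: [0.5486, -0.2409, 0.1461]
tcp_rot: [0.001, 0.852, 0.524, 0.0]
contact_force: [-0.0, -0.5, -2.9]
opening: 0.0109
gripper_force: 58.7
```

```bash
python3 -c "
from h import *
print(pose()[0]['contact_force'],pose()[0]['opening'])
p,dd=arm.read_camera('side');np.savez('side8.npz',p=p,d=dd)
p,dd=arm.read_camera('top');np.savez('top8.npz',p=p,d=dd)
tiles=[]
for n in('w1','w2'):
  f=np.load(n+'.npz');im,d,M=f['p'],f['d'],f['T'];P=wcloud(d,M)
  near=np.hypot(P[...,0]-.588,P[...,1]-.026)<.1
  m=near&(P[...,2]>.024)&(P[...,2]<.056)&(im.max(-1)>25)
  k,l,s,_=cv2.connectedComponentsWithStats(m.astype(np.uint8));i=1+s[1:,4].argmax();Q=P[l==i]
  Q=Q[(Q[:,2]<.037)]
  r=cv2.minAreaRect((Q[:,:2]*1000).astype(np.float32));print(n,len(Q),np.round(r[0],1),np.round(r[1],1),np.radians(r[2]))
  hi=near&(P[...,2]>.040)&(P[...,2]<.056)
  for y0 in(.0745,-.0243):
    x0=.5956 if y0>0 else .5814
    h=hi&(np.hypot(P[...,0]-x0,P[...,1]-y0)<.012);print('pin',h.sum(),P[h].mean(0).round(4) if h.any() else '',P[h][:,2].max() if h.any() else '')
    for z in (.034,.05):
      u,v=wpix((x0,y0,z),M);print('pred px',n,z,round(u,1),round(v,1))
    u,v=[int(round(a)) for a in wpix((x0,y0,.044),M)]
    tiles.append(cv2.resize(im[v-20:v+20,u-20:u+20,::-1],(400,400),interpolation=cv2.INTER_CUBIC));print('tile origin',u-20,v-20)
g=np.vstack([np.hstack(tiles[:2]),np.hstack(tiles[2:])]);cv2.imwrite('pics/pins.png',cv2.resize(g,(600,600)))
"
```

```text
[-0.01332911 -0.46931279 -2.89666765] 0.010928600972971166
w1 6576 [589.3  26.6] [131.7  91.6] 1.4278140041876868
pin 43 [0.5963 0.077  0.0463] 0.050773624916259086
pred px w1 0.034 360.0 167.8
pred px w1 0.05 361.6 171.0
tile origin 341 150
pin 38 [ 0.5814 -0.021   0.0466] 0.05147926264570696
pred px w1 0.034 339.7 241.8
pred px w1 0.05 340.4 247.6
tile origin 320 225
w2 6156 [589.7  26.5] [131.6  91.5] 1.422798339748686
pin 34 [0.5962 0.0765 0.0474] 0.05143177693752171
pred px w2 0.034 328.7 123.1
pred px w2 0.05 329.1 124.2
tile origin 309 104
pin 36 [ 0.5822 -0.0215  0.0462] 0.05045074034113184
pred px w2 0.034 311.3 195.7
pred px w2 0.05 311.0 199.5
tile origin 291 178
```

View pics/pins.png

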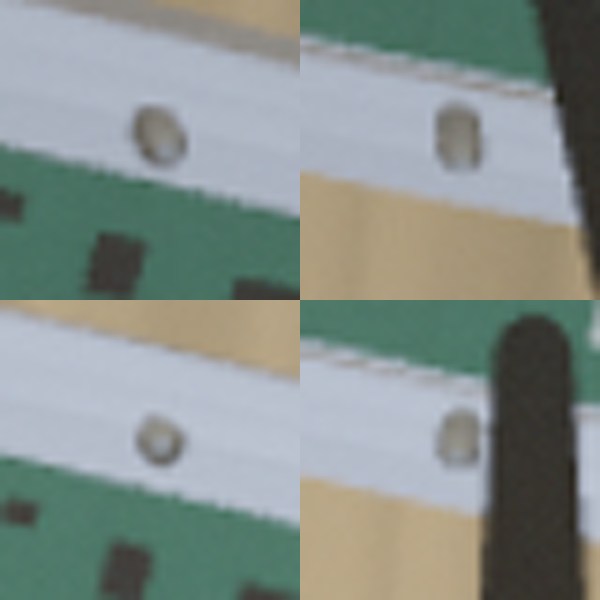

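The pins show within about 1.2 px of prediction, and correcting by that gives a holder centre of about (0.5896, 0.0264). The holder outline (0.5895, 0.0265) agrees. Holder direction is 1.427 rad, so I'll carry the cover there with the tool at −0.144.

```bash
python3 -c "
from h import *
plan((.5895,.0259,.145),-.144,0,step=40)"
```

```text
from [ 0.5495 -0.2415  0.1473] az -0.467 turn -0.323 world mm [ 40.  267.4  -2.3] q [-0.61  0.53  1.29  0.    1.31 -0.14] F [-0.3  0.7 -2.8]
[36.7, -12.1, 0.2, np.float64(-0.046), 0]
[37.2, -10.4, 0.2, np.float64(-0.046), 0]
[37.6, -8.7, 0.2, np.float64(-0.046), 0]
[38.0, -6.9, 0.2, np.float64(-0.046), 0]
[38.3, -5.2, 0.2, np.float64(-0.046), 0]
[38.5, -3.4, 0.2, np.float64(-0.046), 0]
[38.6, -1.6, 0.2, np.float64(-0.046), 0]
```

Request:
jog_arm:
  deltas:
    - [20, -7, 0, -0.046, 0]
    - [37, -11, 0, -0.046, 0]
    - [38, -9, 0, -0.046, 0]
    - [38, -7, 0, -0.046, 0]
    - [38, -5, 0, -0.046, 0]

```text
clock: 14.2
position: [0.5725, -0.065, 0.142]
tcp_rot: [-0.001, 0.785, 0.619, -0.001]
contact_force: [0.8, -0.4, -3.3]
opening: 0.011
gripper_force: 58.7
```

Request:
jog_arm:
  deltas:
    - [38, -4, 0, -0.046, 0]
    - [35, -2, 0, -0.046, 0]
    - [18, -1, 0, 0, 0]
    - [0, 0, 0, 0, 0]
    - [0, 0, 0, 0, 0]

```text
clock: 14.7
position: [0.584, 0.0237, 0.1426]
tcp_rot: [-0.001, 0.756, 0.654, -0.001]
contact_force: [-0.5, 0.2, -2.8]
opening: 0.0108
gripper_force: 58.7
```

```bash
python3 -c "
from h import *
plan((.5895,.0259,.145),-.144,0,step=40)"
```

```text
from [0.584  0.0237 0.1426] az -0.144 turn -0.0 world mm [5.5 2.2 2.4] q [-0.16  0.52  1.34 -0.    1.29 -0.02] F [-0.5  0.2 -2.8]
[2.9, 5.1, -2.5, np.float64(-0.0), 0]
```

Request:
jog_arm:
  deltas:
    - [2.9, 5.1, 0, 0, 0]
    - [0, 0, 20, 0, 0]
    - [0, 0, 25, 0, 0]
    - [0, 0, 16, 0, 0]
    - [0, 0, 0, 0, 0]

```text
clock: 15.2
position: [0.5891, 0.0251, 0.0805]
tcp_rot: [-0.002, 0.757, 0.653, -0.002]
contact_force: [-0.1, -0.4, -2.6]
opening: 0.0109
gripper_force: 58.7
```

```bash
python3 -c "
from h import *
plan((.5895,.0259,.074),-.144,0,step=40)
p,dd=arm.read_camera('side');np.savez('side9.npz',p=p,d=dd)
p0=np.load('side0.npz')['d'];P=cloud('side',dd);P0=cloud('side',p0)
g=p
z=pose()[1][2]-.0213+.006
m=(abs(P[...,2]-z)<.005)&(abs(P[...,0]-.589)<.09)&(abs(P[...,1]-.026)<.1)&(p.min(-1)>90)
Q=P[m];r=cv2.minAreaRect((Q[:,:2]*1000).astype(np.float32));print('cover side',m.sum(),z,np.median(Q[:,2]),r)
m=(abs(P0[...,2]-.033)<.006)&(abs(P0[...,0]-.589)<.09)&(abs(P0[...,1]-.026)<.1)
Q=P0[m];r=cv2.minAreaRect((Q[:,:2]*1000).astype(np.float32));print('holder side',m.sum(),np.median(Q[:,2]),r)
# cover on bench as reference
m=(abs(P0[...,2]-.006)<.0035)&(abs(P0[...,0]-.549)<.09)&(abs(P0[...,1]+.24)<.09)&(np.load('side0.npz')['p'][...,2]>200)
Q=P0[m];r=cv2.minAreaRect((Q[:,:2]*1000).astype(np.float32));print('cover0 side',m.sum(),np.median(Q[:,2]),r)
"
```

```text
from [0.5891 0.0251 0.0805] az -0.147 turn -0.003 world mm [ 0.4  0.8 -6.5] q [-0.16  0.59  1.4  -0.    1.16 -0.01] F [-0.1 -0.4 -2.6]
[0.9, 0.3, 6.5, np.float64(-0.003), 0]
cover side 707 0.06684853587891013 0.06769780864710129 ((590.2401733398438, 26.748565673828125), (138.69642639160156, 93.3567886352539), 81.04741668701172)
holder side 851 0.034604731313613524 ((589.4445190429688, 26.779083251953125), (137.81861877441406, 92.5162353515625), 81.76231384277344)
cover0 side 249 0.007796925292286927 ((550.29931640625, -240.51629638671875), (134.1104736328125, 91.27118682861328), 63.93321228027344)
```

From the same side camera, the held cover's centre is (590.2, 26.7) and the holder's is (589.4, 26.8), so they are aligned to under 1 mm. I'll lower slowly, watching the force.

Request:
jog_arm:
  deltas:
    - [0.3, 0, 3, -0.003, 0]
    - [0, 0, 3, 0, 0]
    - [0, 0, 2, 0, 0]
    - [0, 0, 2, 0, 0]
    - [0, 0, 0, 0, 0]

```text
clock: 15.75
position: [0.59, 0.0262, 0.0728]
tcp_rot: [-0.0, 0.755, 0.655, -0.0]
contact_force: [0.1, 0.2, -2.9]
opening: 0.0108
gripper_force: 58.7
```

Request:
jog_arm:
  deltas:
    - [0, 0, 2, 0, 0]
    - [0, 0, 2, 0, 0]
    - [0, 0, 0, 0, 0]

```text
clock: 16.05
position: [0.59, 0.0262, 0.0686]
tcp_rot: [-0.0, 0.755, 0.655, -0.0]
contact_force: [1.2, -0.5, -2.9]
opening: 0.0106
gripper_force: 58.7
```

The underside is below the pin tops with no push-back, so the pins are entering.

Request:
jog_arm:
  deltas:
    - [0, 0, 2, 0, 0]
    - [0, 0, 2, 0, 0]
    - [0, 0, 0, 0, 0]

```text
clock: 16.35
position: [0.5899, 0.0262, 0.0646]
tcp_rot: [-0.0, 0.755, 0.655, -0.0]
contact_force: [-0.3, 0.4, -2.5]
opening: 0.0108
gripper_force: 58.7
```

Request:
jog_arm:
  deltas:
    - [0, 0, 2, 0, 0]
    - [0, 0, 2, 0, 0]
    - [0, 0, 0, 0, 0]

```text
clock: 16.65
position: [0.5899, 0.0262, 0.0606]
tcp_rot: [-0.0, 0.756, 0.655, -0.0]
contact_force: [-0.1, -0.8, -2.7]
opening: 0.0108
gripper_force: 58.8
```

Request:
jog_arm:
  deltas:
    - [0, 0, 2, 0, 0]
    - [0, 0, 1.5, 0, 0]
    - [0, 0, 0, 0, 0]

```text
clock: 16.95
position: [0.59, 0.0262, 0.0572]
tcp_rot: [-0.0, 0.756, 0.655, -0.0]
contact_force: [-0.5, -0.2, -2.7]
opening: 0.0108
gripper_force: 58.8
```

Request:
jog_arm:
  deltas:
    - [0, 0, 1, 0, 0]
    - [0, 0, 1, 0, 0]
    - [0, 0, 0, 0, 0]

```text
clock: 17.25
position: [0.5901, 0.0262, 0.0553]
tcp_rot: [-0.0, 0.755, 0.655, -0.0]
contact_force: [-0.3, 0.2, -3.1]
opening: 0.0107
gripper_force: 58.8
```

Request:
jog_arm:
  deltas:
    - [0, 0, 0.7, 0, 0]
    - [0, 0, 0, 0, 0]

```text
clock: 17.45
position: [0.5901, 0.0262, 0.0553]
tcp_rot: [0.0, 0.755, 0.655, 0.0]
contact_force: [-3.0, 0.0, 3.4]
opening: 0.0106
gripper_force: 59.6
```

Request:
jog_arm:
  deltas:
    - [0, 0, 0.7, 0, 0]
    - [0, 0, 0, 0, 0]

```text
clock: 17.65
position: [0.5901, 0.0262, 0.0552]
tcp_rot: [0.0, 0.755, 0.655, 0.0]
contact_force: [-6.4, 0.0, 9.2]
opening: 0.011
gripper_force: 60.4
```

Seated at TCP z of 0.0552, exactly the expected home height. Releasing.

Request:
jog_arm:
  deltas:
    - [0, 0, -1, 0, 0]
    - [0, 0, 0, 0, 20]
    - [0, 0, 0, 0, 40]
    - [0, 0, 0, 0, 60]
    - [0, 0, 0, 0, 60]

```text
clock: 18.15
position: [0.5902, 0.0262, 0.055]
tcp_rot: [0.0, 0.755, 0.655, 0.0]
contact_force: [-0.2, 0.3, -0.1]
opening: 0.0598
gripper_force: 0.0
```

Request:
jog_arm:
  deltas:
    - [0, 0, 0, 0, 60]
    - [0, 0, -15, 0, 60]
    - [0, 0, -35, 0, 60]
    - [0, 0, -45, 0, 60]
    - [0, 0, -45, 0, 60]

```text
clock: 18.65
position: [0.5898, 0.0263, 0.1964]
tcp_rot: [-0.0, 0.755, 0.655, -0.0]
contact_force: [0.5, -0.4, 0.7]
opening: 0.0598
gripper_force: 0.0
```

Request:
jog_arm:
  deltas:
    - [0, 0, -30, 0, 60]
    - [0, 0, 0, 0, 60]
    - [0, 0, 0, 0, 60]

```text
clock: 18.95
position: [0.59, 0.0262, 0.2249]
tcp_rot: [0.0, 0.755, 0.655, 0.0]
contact_force: [0.2, -0.6, -1.0]
opening: 0.0603
gripper_force: 0.0
```

```bash
python3 -c "
from h import *
print(pose()[0]['contact_force'].round(1),pose()[1])
im,d,M=shot('w10');P=wcloud(d,M);near=np.hypot(P[...,0]-.589,P[...,1]-.026)<.1
for z0,z1,n in((.066,.09,'bar'),(.032,.047,'plate')):
  m=near&(P[...,2]>z0)&(P[...,2]<z1)
  k,l,s,_=cv2.connectedComponentsWithStats(m.astype(np.uint8));i=1+s[1:,4].argmax();Q=P[l==i]
  r=cv2.minAreaRect((Q[:,:2]*1000).astype(np.float32));A=np.c_[Q[:,:2]-Q[:,:2].mean(0),np.ones(len(Q))];c=np.linalg.lstsq(A,Q[:,2],rcond=None)[0]
  print(n,len(Q),np.median(Q[:,2]).round(4),np.round(r[0],1),np.round(r[1],1),np.radians(r[2]),'slope',c[:2].round(3))
p,dd=arm.read_camera('side');P=cloud('side',dd)
m=(p.max(-1)<75)&(abs(P[...,0]-.53)<.04)&(abs(P[...,1]-.28)<.06)&(P[...,2]<.215)&(P[...,2]>.1)
Q=P[m];print('stick',len(Q),Q[Q[:,2].argmax()].round(3))
"
```

```text
[ 0.2 -0.6 -1. ] [0.58995524 0.02623358 0.22492199]
bar 844 0.08 [590.1  27.4] [69. 11.] 1.4251796052373804 slope [ 0.013 -0.016]
plate 8510 0.0401 [589.6  26.7] [130.7  92.2] 1.4229920847179893 slope [-0.    -0.001]
stick 44 [0.522 0.304 0.187]
```

The cover lies flat: top at 40.1 mm, zero slope, centred and aligned with the pins. The stick still leans as placed, so I'm handing in.

```bash
python3 -c "
from workcell import arm
print(arm.job_done())"
```

```text
the job is handed in; nothing more can be done
None
```

I handed the job in: by the last camera measurements the stick leans in the mug on the rim opposite the handle, and the cover lies flat and fully home on both pins. The hand-in returned no verdict.

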